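# Seat the matching thread comb on the press screw

## Robot

A 6-joint arm with a two-finger parallel gripper is mounted at the origin on the work surface; the furniture and walls round the work are solid. World frame = base frame: x ahead of the robot, y to its left, z up, the work surface at z = 0. Lengths are in mm, angles in rad, forces in N, time in s.
With the tool pointing down it reaches from about 400 to 925 mm from the base axis. Payload 12.5 kg.
Tool frame: the origin (TCP) lies on the mounting face of the last link; the fingertips stand 190 mm ahead of it and the grasp point (between the pads) lies 171 mm ahead of it; z points along the fingers, y is the line along which they close (so a half turn about z gives the same grasp; the last joint's range is limited). The gripper opens to 95 mm and grips with 3 to 60 N. Pads are 20 mm wide; open, the fingers measure 119 mm over their backs; the gripper's body (75 mm by 180 mm) begins 59 mm behind the grasp point.
Start: joints at [-1.332, 0.491, 1.559, -0, 1.092, -0.106], TCP at [211.274, -588.207, 404.761] pointing down, gripper open.
Joint ranges: [-3.1, 3.1], [-0.84, 2.19], [0.05, 2.79], [-1.13, 4.28], [0.06, 2.93], [-2.69, 2.69]. Speed limits (rad/s): [2.22, 2.22, 2.79, 3.14, 3.14, 3.14].

## Interface

Orientations are given as [roll, pitch, yaw] about the fixed x, y, z axes, in that order (R = Rz(yaw) Ry(pitch) Rx(roll)).
In Python, from cell import env gives the robot as it stands.
- The arm moves only by the tool carry_out, never from a script. Its argument "series" is a list of rows, each a list of 5 numbers: the shift along the tool's x, y, z in m, then the turn about the tool's z in degrees, then the opening, from 0 (shut) to 1 (fully open). A call has 1 to 20 rows; each row is the pose to reach, as a shift and turn from the pose commanded when the call began, along the tool's axes at that moment; what a row does not reach only later rows make up. A row lasts 1/8 s, in which the tool goes at most 62.5 mm and 10.7 degrees, less where a joint would pass 70% of its speed; a pose out of reach is approached as far as the arm can. A call with a gripper value outside its range is refused whole. The fingers move at their own pace and stop on an object; the grip force is fixed at half the most. Time passes only in rows, so rows that repeat a pose let the fingers close. It gives the time, the measured TCP pose, the force, the opening and the grip force at its end, in the units of the state.
- env.state(): the state, without advancing time (a new reading comes with each control period).
- env.read_camera(name): name is "scene" or "top" or "wrist"; returns (picture, depth): 420x560x3 uint8, red, green, blue; 420x560 float32, mm along the optical axis (not along the pixel's ray), 0 where there is no reading.
- env.get_calibration(name): a dict with "intrinsics" (3x3 intrinsics, pixels), "cam_to_world" (4x4, takes a point from camera to world coordinates); the wrist camera has in their place "T_tool_cam" (4x4, takes a point from camera to tool coordinates, whose origin is the TCP and whose axes are the flange's). Camera axes: x right, y up, looking along -z (the intrinsics and any distortion apply to the point x, -y, -z); pixel columns grow to the right and rows downward; lengths in mm; the calibration is good to about 2 mm. A picture is of the moment at which its call begins: read the wrist's pose just before it. get_calibration takes no time and is no camera call.
- env.job_done(): hands the job in; it is judged then, once.
The state is a dict: "t": time; "joints": joint angles; "qvel": joint speeds; "tau": joint torques, N m; "eef_pos": TCP position; "tcp_rot": TCP orientation; "ft_force": force on the tool from outside, world axes, zero at the start; "moment": the same for the moment, N m; "opening": opening from 0.0 (shut) to 1.0 (fully open); "grip_force": force on a finger pad.
Only numpy, scipy, OpenCV 4.12 (cv2) and the standard library are available. Lean on these libraries where they do the work, as an engineer would, in place of code of your own. Each camera call takes 0.05 s, during which the arm holds its last target. There are 200 camera calls.

## Task

Find out which comb leaf fits the wooden press screw: take the one whose teeth have the same spacing as the screw's thread, lift it by its upright plate and lower it, in line with the screw, until its teeth are down in the thread grooves, then let go and leave it there, sitting level and fully home. Do not drop it in: have the teeth in the grooves before you let go. Leave the other leaf standing where it is.

Things in the scene. Friction and masses are not known exactly. Their poses are not given: they have to be found in the camera images.
- coarse_leaf_grip (a point): Matching leaf: upright plywood plate 104 long (x), 12 thick (y), 48 high, standing on two inverted-U steel wire yokes (x=+-46, 76 clear between legs). 5 rounded teeth below, 6 wide, pitch 20, one at x=0. Point: grip centre, 18 below its top, 85 above the feet, 40 above the tooth tips, 20 above the yokes' crossbars. 0.2 kg; same both ways round. Seated, it straddles the screw. Sizes in mm.
- fine_leaf_grip (a point): The leaf that does not fit, to be left alone: same build and 103 mm height as the other, but its plate is only 76 mm long (x), with 6 teeth at 11 mm spacing. Point: middle of the plate, 18 mm below its top edge, 85 mm above the feet.
- groove_mid (a point): Bottom of a thread groove on top of the screw, mid-length, 72 mm above the table. x along the screw axis, y level across, z up. Along the top there are groove bottoms at x = 0, +-20, +-40, +-60 mm; the crests between are 6.5 mm higher; a groove is 11 mm wide at its narrowest. With the leaf fully home its tooth tips rest on groove bottoms.
- press_screw: Fixed wooden press screw lying level in a dark wooden cradle, 270 mm long, base board 90 mm wide. Round thread, pitch 20 mm, 57 mm over the crests, core 44 mm, threaded over x = +-92 mm; cradle blocks at x = +-102 mm, 60 mm high; 64 mm round head at the +x end. Origin under the mid-thread, at table height; axis 50 mm above it; x along the screw.

How it is judged (in metres and radians):
On the way:
1. the coarse leaf's teeth are down in the thread grooves, below the crests (tips less than 5.5 mm above the groove bottoms), while it is still held (z of coarse_leaf_grip in the frame of groove_mid between 0.03 and 0.0455 m and y of coarse_leaf_grip in the frame of groove_mid between -0.015 and 0.015 m and x of coarse_leaf_grip in the frame of groove_mid between -0.05 and 0.05 m and contact force between the fingers and coarse_leaf above 0.5 N), for 0.1 s.
At the end, for the whole second after the job is handed in: The coarse leaf sits released and at rest on the screw with its teeth in the grooves: tooth tips within 3 mm of the groove bottoms, plate within 12 mm of the screw's centre line and within 12 degrees of its direction, centre within 50 mm of the middle of the thread, level within 10 degrees (z of coarse_leaf_grip in the frame of groove_mid between 0.035 and 0.043 m and y of coarse_leaf_grip in the frame of groove_mid between -0.012 and 0.012 m and x of coarse_leaf_grip in the frame of groove_mid between -0.05 and 0.05 m and angle between coarse_leaf_grip's own z axis and vertical below 0.175 rad and angle between the x axis of coarse_leaf_grip and the x axis of groove_mid, either way round below 0.21 rad and linear speed of coarse_leaf below 0.02 m/s); the robot touches nothing.
It fails at once if the other (fine) leaf is moved by more than 25 mm (distance of fine_leaf_grip from where it was at the start of the episode above 0.025 m).
It also fails if it takes over 34 s, if anything falls off the work surface, if the arm or the gripper's body presses on something with over 40 N, if the wrist force passes 120 N, or if a joint passes its speed limit or range.

## Working session

There is one attempt and no reset: what is moved stays moved. The work goes in short steps, Python scripts to look and compute and a tool call to move; the robot and the scene stay as the last step left them, time stands still between calls to the robot, and variables do not carry over. Pictures are saved under pics/ and viewed, at most 10 in all, crops included, and the job is handed in when it is done.

Besides the shell and the picture viewer there is one more tool, called after ">>>" by a JSON object that holds its "op" and its "data", one argument or row to a line. carry_out: Moves the arm, as the interface text tells. Its arguments: {"type":"object","properties":{"series":{"type":"array","items":{"type":"array","items":{"type":"number"}}}},"required":["series"]}

```bash
mkdir -p pics; cat > h.py <<'E'
import numpy as np, cv2
from cell import env
from scipy.spatial.transform import Rotation as R
def T_tool():
    s=env.state(); T=np.eye(4); T[:3,:3]=R.from_euler('xyz',s['tcp_rot']).as_matrix(); T[:3,3]=s['eef_pos']; return T
def shot(n):
    c=env.get_calibration(n); M=T_tool()@np.array(c['T_tool_cam']) if n=='wrist' else np.array(c['cam_to_world'])
    im,d=env.read_camera(n); return im,d,np.array(c['intrinsics']),M
def world(d,K,M):
    v,u=np.mgrid[:d.shape[0],:d.shape[1]]
    p=np.stack([(u-K[0,2])/K[0,0]*d,-(v-K[1,2])/K[1,1]*d,-d],-1)
    return p@M[:3,:3].T+M[:3,3]
E
python3 - <<'E'
from h import *
print(env.state())
for n in ['scene','top']:
    im,d,K,M=shot(n); np.savez(f'{n}.npz',im=im,d=d,K=K,M=M); cv2.imwrite(f'pics/{n}0.png',im[...,::-1]); print(n,K,M.round(3),env.get_calibration(n).keys())
E
```

```text
{'t': 0.0, 'joints': array([-1.33156543e+00,  4.91578085e-01,  1.55946525e+00,  5.55611341e-07,
        1.09170668e+00, -1.05582436e-01]), 'qvel': array([-0.00036373, -0.00067921, -0.0001076 ,  0.00102417,  0.00141404,
        0.00132521]), 'tau': array([-3.15790828e-06, -6.12661815e+01, -2.58182484e+01,  6.91680377e-02,
        4.82427387e-02, -1.11504060e-04]), 'eef_pos': array([ 211.28663991, -588.16639903,  404.14467339]), 'tcp_rot': array([-3.14044178e+00, -1.22460623e-04,  3.44813008e-01]), 'ft_force': array([ 0.12642782, -0.59100951, -0.5465197 ]), 'moment': array([-0.00110377, -0.03094106, -0.00223795]), 'grip_force': 0.0, 'opening': 0.9994896578064864}
scene [[489.26805563   0.         274.87072073]
 [  0.         489.26805563 208.40867381]
 [  0.           0.           1.        ]] [[-8.93000e-01  2.26000e-01 -3.90000e-01  1.82831e+02]
 [-4.51000e-01 -4.21000e-01  7.87000e-01  4.47046e+02]
 [ 1.40000e-02  8.78000e-01  4.78000e-01  4.83257e+02]
 [ 0.00000e+00  0.00000e+00  0.00000e+00  1.00000e+00]] dict_keys(['intrinsics', 'cam_to_world'])
top [[422.95199068   0.         279.6018801 ]
 [  0.         422.95199068 218.55365057]
 [  0.           0.           1.        ]] [[-1.00000e-02  9.84000e-01 -1.76000e-01  3.74939e+02]
 [-1.00000e+00 -1.10000e-02 -5.00000e-03 -2.35745e+02]
 [-6.00000e-03  1.76000e-01  9.84000e-01  9.17978e+02]
 [ 0.00000e+00  0.00000e+00  0.00000e+00  1.00000e+00]] dict_keys(['intrinsics', 'cam_to_world'])
```

View pics/top0.png

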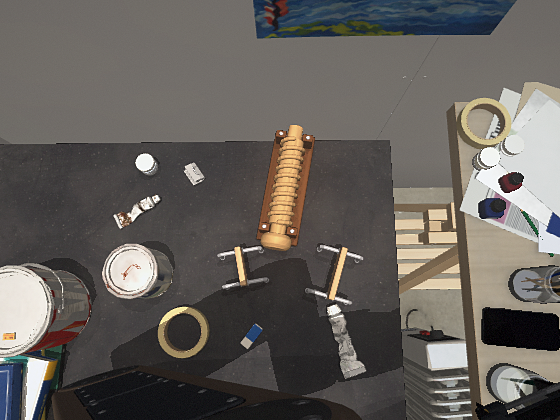

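View pics/scene0.png

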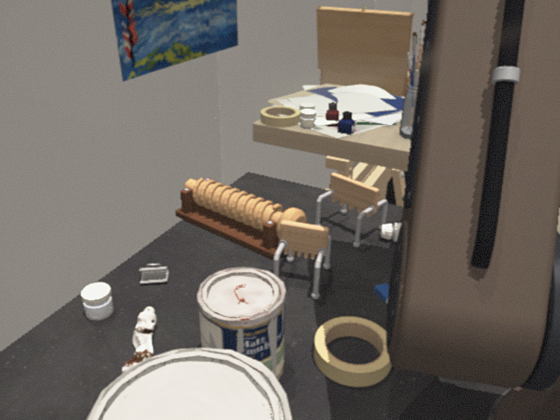

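Top view: screw around (288,185) with its head at (276,240). The leaves are at (240,268), shorter, and (340,272), longer, so the right one is the coarse candidate. Scene view: the near leaf's plate is at (303,238) and the far one's at (354,192).

```bash
cat > m.py <<'E'
from h import *
def analyse(im,d,K,M):
    W=world(d,K,M); hsv=cv2.cvtColor(im,cv2.COLOR_RGB2HSV)
    wood=((hsv[...,0]<26)&(hsv[...,1]>70)&(hsv[...,2]>110)&(d>0)&(W[...,2]>40)&(W[...,2]<130)).astype(np.uint8)
    n,l,st,c=cv2.connectedComponentsWithStats(wood)
    for i in range(1,n):
        if st[i,4]<80: continue
        P=W[l==i]; top=P[P[:,2]>np.percentile(P[:,2],95)-8]; 
        r=cv2.minAreaRect(top[:,:2].astype(np.float32)); bx=cv2.boxPoints(r)
        m=top.mean(0);w,V=np.linalg.eigh(np.cov(top[:,:2].T));a=V[:,1]
        q=(top[:,:2]-m[:2])@a
        print('blob px',c[i].round(0),st[i,4],'rect',np.round(r[0],1),np.round(r[1],1),'ctr',m.round(1),'axis deg',np.degrees(np.arctan2(a[1],a[0])).round(2),'len',np.ptp(q).round(1),'ztop',np.percentile(P[:,2],[50,90,98]).round(1))
E
python3 - <<'E'
from m import *
for n in ['top','scene']:
    z=np.load(n+'.npz'); print(n); analyse(z['im'],z['d'],z['K'],z['M'])
E
```

```text
top
blob px [485. 121.] 817 rect [ 718.5 -653.3] [100.  102.3] ctr [ 718.1 -653.1  101.6] axis deg 144.78 len 103.3 ztop [101.6 103.3 104.7]
blob px [285. 188.] 2782 rect [ 583.6 -244.2] [ 50.6 236.9] ctr [ 575.2 -239.8   76. ] axis deg 169.96 len 236.8 ztop [70.6 78.2 81.1]
blob px [240. 266.] 229 rect [ 430.6 -154.2] [74.7 11.6] ctr [ 429.9 -154.4  102.8] axis deg -170.07 len 74.7 ztop [102.9 104.7 105.9]
blob px [338. 273.] 325 rect [ 414.5 -342.5] [ 11.8 103.8] ctr [ 414.  -342.1  102.7] axis deg 162.9 len 103.8 ztop [102.6 104.6 105.8]
blob px [ 49. 370.] 130 rect [233.5 219.6] [ 7.3 36.4] ctr [234.  220.1  63.2] axis deg 167.62 len 36.4 ztop [60.6 65.6 67.5]
scene
blob px [366.  82.] 714 rect [  614.8 -1003.7] [258.6  21.3] ctr [  608.1 -1002.2   125.3] axis deg 179.96 len 258.8 ztop [116.5 127.4 129.4]
blob px [280. 118.] 512 rect [ 716.9 -648.6] [99.1 98.5] ctr [ 710.8 -639.4  100. ] axis deg 128.97 len 108.6 ztop [ 94.6 101.8 102.5]
blob px [353. 191.] 888 rect [ 414.1 -339.7] [ 14.5 104.2] ctr [ 410.6 -337.4  101.4] axis deg 163.01 len 104.4 ztop [ 86.3 102.8 103.9]
blob px [261. 214.] 3902 rect [ 429.9 -152.4] [74.9 14.7] ctr [ 428.1 -150.1   99.9] axis deg -169.86 len 74.9 ztop [ 70.8  94.2 103.1]
```

>>> {"op": "carry_out", "data": {
  "series": [
    [0.05, -0.03, 0, 6, 1],
    [0.1, -0.06, 0, 12, 1],
    [0.15, -0.09, 0, 18, 1],
    [0.2, -0.12, 0, 25, 1],
    [0.24, -0.145, 0, 31, 1],
    [0.274, -0.1635, 0, 36.8, 1],
    [0.274, -0.1635, 0, 36.8, 1],
    [0.274, -0.1635, 0, 36.8, 1]
  ]
}}

```text
t: 1.1
eef_pos: [413.7, -342.0, 404.6]
tcp_rot: [3.141, 0.0, -0.296]
ft_force: [-0.1, 0.3, -0.8]
opening: 1.002
grip_force: 0.0
```

```bash
python3 - <<'E'
from m import *
print(T_tool().round(3)); print(env.get_calibration('wrist')['T_tool_cam'])
im,d,K,M=shot('wrist'); cv2.imwrite('pics/w1.png',im[...,::-1]); analyse(im,d,K,M)
im,d,K,M=shot('top'); analyse(im,d,K,M);np.savez('top2.npz',im=im,d=d,K=K,M=M)
E
```

```text
[[ 9.57000e-01 -2.92000e-01 -0.00000e+00  4.13677e+02]
 [-2.92000e-01 -9.57000e-01 -0.00000e+00 -3.42021e+02]
 [-0.00000e+00  0.00000e+00 -1.00000e+00  4.04581e+02]
 [ 0.00000e+00  0.00000e+00  0.00000e+00  1.00000e+00]]
[[-2.13062861e-04  9.54845942e-01  2.97101298e-01  8.52992040e+01]
 [ 9.99999961e-01  1.50331508e-04  2.33992322e-04 -2.81195503e-02]
 [ 1.78762933e-04  2.97101336e-01 -9.54845937e-01  2.06758345e+01]
 [ 0.00000000e+00  0.00000000e+00  0.00000000e+00  1.00000000e+00]]
blob px [135.  88.] 8937 rect [ 548.6 -239.2] [ 50.4 164. ] ctr [ 554.2 -239.    74.1] axis deg 170.55 len 164.7 ztop [69.6 76.7 79.3]
blob px [118. 147.] 247 rect [ 513.8 -200.1] [22.  15.1] ctr [ 513.8 -200.5   59.2] axis deg 79.73 len 22.0 ztop [59.3 60.1 60.6]
blob px [282. 203.] 1357 rect [ 415.  -343.3] [ 11.4 103.1] ctr [ 418.4 -344.2  101.6] axis deg 162.81 len 103.1 ztop [101.7 102.8 103.3]
blob px [103. 243.] 1705 rect [ 431.3 -156. ] [74.9 12.7] ctr [ 427.1 -159.5   99.8] axis deg -172.42 len 74.9 ztop [ 92.1 101.7 102.6]
blob px [485. 121.] 818 rect [ 719.  -654.1] [100.3 100.4] ctr [ 718.4 -653.3  101.6] axis deg 151.84 len 102.7 ztop [101.5 103.4 104.5]
blob px [285. 187.] 2766 rect [ 583.4 -244.6] [ 48.5 236.5] ctr [ 575.4 -239.7   76.1] axis deg 169.9 len 236.8 ztop [70.6 78.2 81.5]
blob px [240. 265.] 229 rect [ 430.8 -154.3] [75.1 11.6] ctr [ 430.3 -154.4  102.9] axis deg -170.3 len 75.1 ztop [102.9 104.9 105.9]
blob px [ 49. 370.] 133 rect [234.9 219.5] [ 7.2 34. ] ctr [234.8 219.8  63.2] axis deg 167.33 len 34.0 ztop [60.5 65.7 67.7]
```

View pics/w1.png

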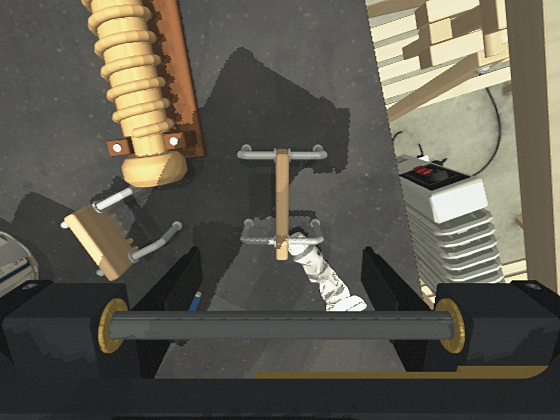

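The wrist view shows the long plate at (282,203) centred between the fingers, the fine leaf at (100,240) and the screw head at (152,165). I'll descend and grip the long one.

>>> {"op": "carry_out", "data": {
  "series": [
    [0.001, 0.0005, 0.04, 0, 1],
    [0.001, 0.0005, 0.08, 0, 1],
    [0.001, 0.0005, 0.12, 0, 1],
    [0.001, 0.0005, 0.14, 0, 1],
    [0.001, 0.0005, 0.1485, 0, 1],
    [0.001, 0.0005, 0.1485, 0, 1],
    [0.001, 0.0005, 0.1485, 0, 0],
    [0.001, 0.0005, 0.1485, 0, 0],
    [0.001, 0.0005, 0.1485, 0, 0],
    [0.001, 0.0005, 0.1485, 0, 0],
    [0.001, 0.0005, 0.1485, 0, 0],
    [0.001, 0.0005, 0.1485, 0, 0],
    [0.001, 0.0005, 0.1485, 0, 0],
    [0.001, 0.0005, 0.1485, 0, 0]
  ]
}}

```text
t: 2.95
eef_pos: [414.7, -342.5, 256.2]
tcp_rot: [3.142, -0.0, -0.297]
ft_force: [0.2, -0.0, -0.1]
opening: 0.215
grip_force: 0.0
```

>>> {"op": "carry_out", "data": {
  "series": [
    [0, 0, 0, 0, 0],
    [0, 0, 0, 0, 0],
    [0, 0, 0, 0, 0],
    [0, 0, 0, 0, 0]
  ]
}}

```text
t: 3.45
eef_pos: [414.7, -342.6, 256.2]
tcp_rot: [3.141, -0.0, -0.297]
ft_force: [-0.7, -2.1, -0.4]
opening: 0.127
grip_force: 30.0
```

>>> {"op": "carry_out", "data": {
  "series": [
    [0, 0, -0.02, 0, 0],
    [0, 0, -0.06, 0, 0],
    [0, 0, -0.1, 0, 0],
    [0.01, -0.02, -0.14, -2, 0],
    [0.02, -0.045, -0.16, -5, 0],
    [0.0345, -0.075, -0.16, -7, 0],
    [0.0345, -0.075, -0.16, -7, 0],
    [0.0345, -0.075, -0.16, -7, 0]
  ]
}}

```text
t: 4.45
eef_pos: [469.4, -281.0, 415.9]
tcp_rot: [-3.141, 0.001, -0.175]
ft_force: [1.0, 0.1, -1.4]
opening: 0.126
grip_force: 30.0
```

```bash
cat > prof.py <<'E'
from h import *
from scipy.ndimage import gaussian_filter1d
def screw(im,d,K,M,a=np.radians(170)):
    W=world(d,K,M); hsv=cv2.cvtColor(im,cv2.COLOR_RGB2HSV)
    m=(hsv[...,0]<26)&(hsv[...,1]>70)&(hsv[...,2]>110)&(d>0)&(W[...,2]>45)&(W[...,2]<90)&(abs(W[...,0]-580)<140)&(abs(W[...,1]+240)<60)
    P=W[m]
    for _ in range(6):   # straight axis: symmetric cross-section of the thread
        ax=np.array([np.cos(a),np.sin(a)]); n=np.array([-ax[1],ax[0]])
        s=(P[:,:2]-[580,-240])@ax; t=(P[:,:2]-[580,-240])@n
        B=np.arange(-90,90,4); mid=[];xs=[]
        for b in B:
            q=t[(s>b)&(s<b+8)&(P[:,2]>56)]
            if len(q)>15: mid.append((q.min()+q.max())/2); xs.append(b+4)
        c=np.polyfit(xs,mid,1); a+=np.arctan(c[0])*.7
    t0=c[1]
    k=abs(t-t0)<8; s1,z1=s[k],P[k,2]
    bins=np.arange(-140,140,1.); prof=np.array([np.median(z1[abs(s1-b)<1.5]) if (abs(s1-b)<1.5).any() else np.nan for b in bins])
    print('axis deg',np.degrees(a).round(2),'t0',round(t0,1),'resid',np.std(np.polyval(c,xs)-mid).round(2))
    mm=np.isfinite(prof)&(abs(bins)<75); A=np.c_[np.cos(2*np.pi*bins/20),np.sin(2*np.pi*bins/20),np.ones_like(bins)][mm]
    x=np.linalg.lstsq(A,prof[mm],rcond=None)[0]; crest=np.degrees(np.arctan2(x[1],x[0]))/18
    print('n',mm.sum(),'amp',np.hypot(*x[:2]).round(2),'mean',x[2].round(1),'crest s mod20',crest.round(1))
    for g in crest+10+20*np.arange(-5,5):
        print('groove s',g.round(1),'xy',(np.array([580,-240])+g*ax+t0*n).round(1))
    print('s range',np.percentile(s,[0,100]).round(0)); print('profile',[(int(b),round(float(p))) for b,p in zip(bins[::4],prof[::4]) if np.isfinite(p)])
if __name__=='__main__':
    for f in ['top2']: z=np.load(f+'.npz'); screw(z['im'],z['d'],z['K'],z['M'])
    im,d,K,M=shot('wrist'); cv2.imwrite('pics/w2.png',im[...,::-1]); np.savez('w2.npz',im=im,d=d,K=K,M=M); print(T_tool().round(2)); screw(im,d,K,M)
E
python3 prof.py
```

```text
axis deg 169.24 t0 0.5 resid 2.6
n 149 amp 3.81 mean 73.9 crest s mod20 0.6
groove s -89.4 xy [ 667.7 -257.2]
groove s -69.4 xy [ 648.1 -253.5]
groove s -49.4 xy [ 628.4 -249.7]
groove s -29.4 xy [ 608.8 -246. ]
groove s -9.4 xy [ 589.1 -242.3]
groove s 10.6 xy [ 569.5 -238.5]
groove s 30.6 xy [ 549.8 -234.8]
groove s 50.6 xy [ 530.2 -231.1]
groove s 70.6 xy [ 510.5 -227.3]
groove s 90.6 xy [ 490.9 -223.6]
s range [-144.  114.]
profile [(-140, 66), (-136, 66), (-132, 66), (-128, 66), (-124, 65), (-120, 77), (-116, 76), (-112, 72), (-108, 73), (-104, 74), (-100, 78), (-96, 77), (-92, 72), (-88, 72), (-84, 75), (-80, 79), (-76, 76), (-72, 73), (-68, 72), (-64, 74), (-60, 78), (-56, 77), (-52, 72), (-48, 72), (-44, 74), (-40, 77), (-36, 75), (-32, 71), (-28, 71), (-24, 74), (-20, 78), (-16, 77), (-12, 71), (-8, 72), (-4, 75), (0, 78), (4, 77), (8, 72), (12, 72), (16, 74), (20, 78), (24, 77), (28, 73), (32, 72), (36, 74), (40, 77), (44, 76), (48, 72), (52, 72), (56, 73), (60, 78), (64, 72), (68, 66), (72, 65), (76, 66), (80, 67), (84, 76), (88, 80), (92, 81), (96, 81), (100, 82), (104, 8
[... 404 characters left out ...]
51.4]
groove s -29.9 xy [ 609.  -247.6]
groove s -9.9 xy [ 589.3 -243.8]
groove s 10.1 xy [ 569.7 -240. ]
groove s 30.1 xy [ 550.  -236.3]
groove s 50.1 xy [ 530.4 -232.5]
groove s 70.1 xy [ 510.8 -228.7]
groove s 90.1 xy [ 491.1 -224.9]
s range [-87. 116.]
profile [(-76, 75), (-64, 75), (-60, 77), (-56, 75), (-44, 75), (-40, 77), (-36, 75), (-32, 70), (-28, 70), (-24, 75), (-20, 77), (-16, 75), (-12, 71), (-8, 71), (-4, 73), (0, 77), (4, 75), (8, 71), (12, 71), (16, 73), (20, 77), (24, 75), (28, 71), (32, 71), (36, 73), (40, 77), (44, 75), (48, 71), (52, 71), (56, 72), (60, 77), (64, 75), (68, 63), (72, 63), (76, 64), (80, 64), (84, 67), (96, 81), (100, 80), (104, 80), (108, 78), (112, 74)]
```

View pics/w2.png

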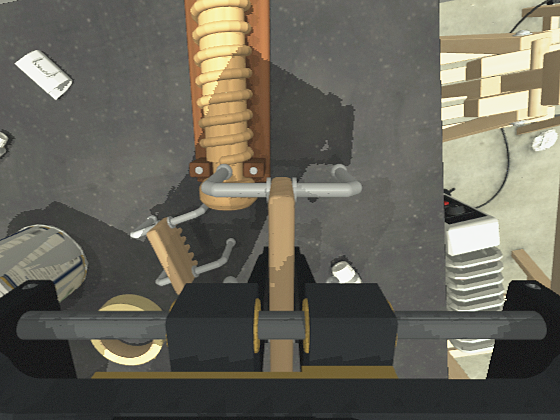

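>>> {"op": "carry_out", "data": {
  "series": [
    [0.025, -0.011, 0, 0.5, 0],
    [0.06, -0.027, 0, 0.5, 0],
    [0.095, -0.042, 0, 0.5, 0],
    [0.12, -0.053, 0, 0.5, 0],
    [0.1314, -0.0581, 0, 0.5, 0],
    [0.1314, -0.0581, 0.03, 0.5, 0],
    [0.1314, -0.0581, 0.06, 0.5, 0],
    [0.1314, -0.0581, 0.076, 0.5, 0],
    [0.1314, -0.0581, 0.076, 0.5, 0]
  ]
}}

```text
t: 5.62
eef_pos: [608.9, -247.1, 339.5]
tcp_rot: [-3.141, 0.002, -0.185]
ft_force: [-0.1, 0.6, -2.6]
opening: 0.123
grip_force: 30.0
```

```bash
python3 - <<'E'
from h import *
from m import analyse
im,d,K,M=shot('scene'); np.savez('s3.npz',im=im,d=d,K=K,M=M)
cv2.imwrite('pics/s3.png',cv2.resize(im[100:300,120:400,::-1],None,fx=2.8,fy=2.8,interpolation=cv2.INTER_CUBIC)); analyse(im,d,K,M)
T=T_tool(); print(T.round(2))
# held leaf points in tool frame from the scene camera, and the thread top beneath
W=world(d,K,M); hsv=cv2.cvtColor(im,cv2.COLOR_RGB2HSV)
w=(hsv[...,0]<26)&(hsv[...,1]>70)&(hsv[...,2]>90)&(d>0)
P=(W-T[:3,3])@T[:3,:3]
k=w&(abs(P[...,0])<70)&(abs(P[...,1])<14)&(P[...,2]>150)&(P[...,2]<216)
q=P[k]; print('leaf in tool: x',np.percentile(q[:,0],[.5,99.5]),'y',np.median(q[:,1]),'z',np.percentile(q[:,2],[1,99]))
E
```

```text
blob px [279. 117.] 571 rect [ 719.  -651.4] [ 98.1 101.3] ctr [ 713.7 -641.2   99.7] axis deg 126.96 len 103.3 ztop [ 94.7 101.6 102.6]
blob px [264. 216.] 3441 rect [ 531.2 -170.4] [ 32.6 276.8] ctr [ 431.  -150.1  100.2] axis deg -179.97 len 271.1 ztop [ 70.2  96.2 103.4]
[[ 9.8000e-01 -1.8000e-01  0.0000e+00  6.0909e+02]
 [-1.8000e-01 -9.8000e-01 -0.0000e+00 -2.4706e+02]
 [ 0.0000e+00  0.0000e+00 -1.0000e+00  3.4064e+02]
 [ 0.0000e+00  0.0000e+00  0.0000e+00  1.0000e+00]]
leaf in tool: x [-53.62475772  46.45687019] y -6.069955090378595 z [153.49811006 207.79430281]
```

View pics/s3.png

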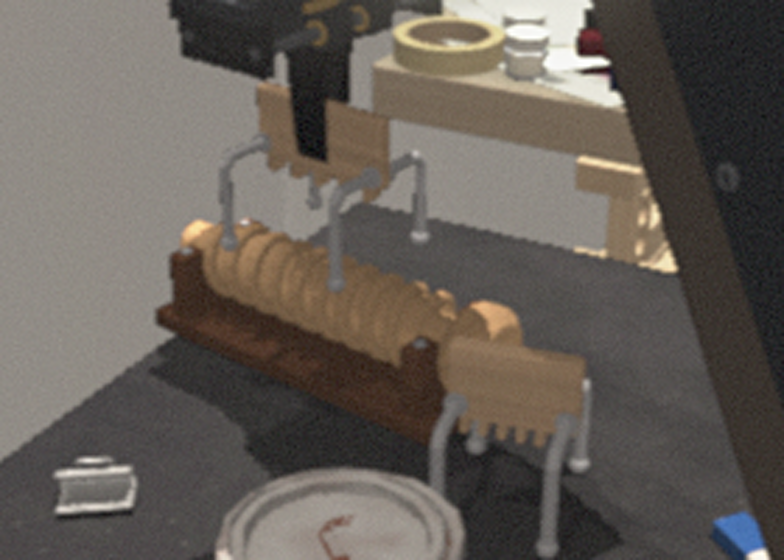

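The scene crop shows the held leaf with its teeth at 20 mm spacing, level above the thread at about (320,160). The fine leaf is untouched at (515,390). I'll check how the plate sits in the grip, using the earlier wrist frame.

```bash
python3 - <<'E'
from h import *
z=np.load('w2.npz'); im,d,K=z['im'],z['d'],z['K']
W=world(d,K,np.array(env.get_calibration('wrist')['T_tool_cam']))
hsv=cv2.cvtColor(im,cv2.COLOR_RGB2HSV); w=(hsv[...,0]<26)&(hsv[...,1]>60)&(hsv[...,2]>80)&(d>0)
k=w&(abs(W[...,1])<14)&(W[...,2]>145)&(W[...,2]<165); q=W[k]
print('top edge, tool frame: x',np.percentile(q[:,0],[0,1,50,99,100]).round(1),'y',np.percentile(q[:,1],[2,50,98]).round(1),'z',np.median(q[:,2]).round(1),len(q))
z=np.load('s3.npz'); im,d,K,M=[z[i] for i in ['im','d','K','M']]; T=T_tool()
P=(world(d,K,M)-T[:3,3])@T[:3,:3]; hsv=cv2.cvtColor(im,cv2.COLOR_RGB2HSV)
for lo in [155,165,175,185]:
    k=(hsv[...,0]<30)&(hsv[...,1]>50)&(d>0)&(abs(P[...,0])<75)&(abs(P[...,1])<20)&(P[...,2]>lo)&(P[...,2]<lo+8); q=P[k]; print(lo,np.percentile(q[:,0],[0,2,98,100]).round(1))
E
```

```text
top edge, tool frame: x [-43.7 -42.1  19.   51.9  52.2] y [-5.6 -0.   5.8] z 154.4 3737
155 [-53.9 -53.4  46.   48. ]
165 [-53.6 -52.6  45.1  47.4]
175 [-54.1 -53.3  44.3  45.7]
185 [-53.5 -53.3  37.1  43.6]
```

The plate is centred in the grip, its +x end at 52 mm as expected. I'll lower to just above the crests and then in slowly.

>>> {"op": "carry_out", "data": {
  "series": [
    [0, 0, 0.02, 0, 0],
    [0, 0, 0.038, 0, 0],
    [0, 0, 0.044, 0, 0],
    [0, 0, 0.048, 0, 0],
    [0, 0, 0.051, 0, 0],
    [0, 0, 0.053, 0, 0],
    [0, 0, 0.0545, 0, 0],
    [0, 0, 0.0545, 0, 0],
    [0, 0, 0.0545, 0, 0]
  ]
}}

```text
t: 6.8
eef_pos: [609.2, -246.6, 285.8]
tcp_rot: [3.141, -0.0, -0.184]
ft_force: [0.4, -0.9, -1.6]
opening: 0.125
grip_force: 30.0
```

>>> {"op": "carry_out", "data": {
  "series": [
    [0, 0, 0.001, 0, 0],
    [0, 0, 0.0018, 0, 0],
    [0, 0, 0.0024, 0, 0],
    [0, 0, 0.0024, 0, 0]
  ]
}}

```text
t: 7.3
eef_pos: [609.2, -246.6, 283.3]
tcp_rot: [3.142, -0.0, -0.184]
ft_force: [0.3, 0.3, -3.0]
opening: 0.125
grip_force: 30.0
```

>>> {"op": "carry_out", "data": {
  "series": [
    [0, 0, 0.0005, 0, 0],
    [0, 0, 0.001, 0, 0],
    [0, 0, 0.001, 0, 0]
  ]
}}

```text
t: 7.68
eef_pos: [609.1, -246.6, 283.2]
tcp_rot: [3.141, -0.001, -0.184]
ft_force: [-2.4, 1.2, 6.1]
opening: 0.125
grip_force: 30.0
```

Contact: the upward force went from about -2 to +6 N at the expected seated height. I'll check the picture before letting go.

```bash
python3 - <<'E'
from h import *
im,d,K,M=shot('scene')
cv2.imwrite('pics/s4.png',cv2.resize(im[130:270,160:340,::-1],None,fx=4,fy=4,interpolation=cv2.INTER_CUBIC))
E
```

```text
(no output)
```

View pics/s4.png

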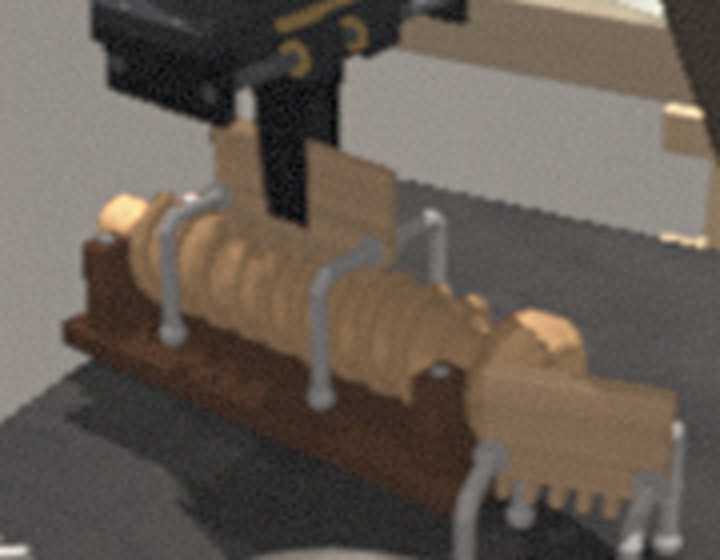

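The leaf straddles the screw with its teeth hidden in the grooves and the plate level, around (305,200). Now I'll release it and rise.

>>> {"op": "carry_out", "data": {
  "series": [
    [0, 0, 0, 0, 0.5],
    [0, 0, 0, 0, 0.5],
    [0, 0, 0, 0, 0.5],
    [0, 0, 0, 0, 0.5],
    [0, 0, 0, 0, 0.5],
    [0, 0, 0, 0, 0.5],
    [0, 0, 0, 0, 0.5],
    [0, 0, 0, 0, 0.5],
    [0, 0, -0.02, 0, 0.5],
    [0, 0, -0.05, 0, 0.5],
    [0, 0, -0.1, 0, 0.5],
    [0, 0, -0.15, 0, 0.5],
    [0, 0, -0.15, 0, 0.5],
    [0, 0, -0.15, 0, 0.5]
  ]
}}

```text
t: 9.48
eef_pos: [609.0, -246.5, 431.7]
tcp_rot: [-3.141, 0.001, -0.184]
ft_force: [-0.2, 0.2, -1.4]
opening: 0.501
grip_force: 0.0
```

```bash
python3 - <<'E'
from h import *
from m import analyse
im,d,K,M=shot('wrist'); cv2.imwrite('pics/w5.png',im[...,::-1]); W=world(d,K,M); hsv=cv2.cvtColor(im,cv2.COLOR_RGB2HSV)
P=W[(hsv[...,0]<26)&(hsv[...,1]>60)&(d>0)&(W[...,2]>115)&(W[...,2]<150)&(abs(W[...,0]-609)<80)&(abs(W[...,1]+247)<50)]
P=P[P[:,2]>np.percentile(P[:,2],90)-5]
r=cv2.minAreaRect(P[:,:2].astype(np.float32)); print('plate top',r,np.median(P[:,2]))
e=(P[:,:2]-r[0])@[.983,-.184]; print('z along x',np.polyfit(e,P[:,2],1)); print(env.state()['eef_pos'],env.state()['opening'])
E
```

```text
plate top ((609.2289428710938, -247.50250244140625), (11.49727725982666, 103.63361358642578), 79.17804718017578) 128.8148065056933
z along x [1.03081107e-03 1.28687610e+02]
[ 609.04029082 -246.54690459  431.09341822] 0.5014274881954398
```

View pics/w5.png

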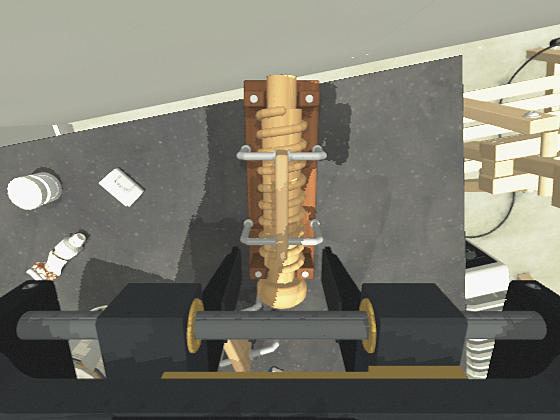

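The leaf stands released on the screw at (282,195), centred and level. Its top measures about 129 mm against 130 mm expected, and the gripper is clear of it.

```bash
python3 -c "
from cell import env
print(env.job_done())"
```

```text
the job is handed in; nothing more can be done
None
```

The coarse leaf (20 mm tooth spacing) is seated on the press screw, level and released with its teeth in the grooves; the fine leaf was left standing, and the job was handed in at about 9.5 s (no verdict was returned).

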